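# Complete the feeding-round kit tray

### The arm

A 6-joint arm with a two-finger parallel gripper is mounted at the origin on a cart in front of the work surface, level with it; the furniture and walls round the work are solid. World frame = base frame: x ahead of the robot, y to its left, z up, the work surface at z = 0. Lengths are in mm, angles in rad, forces in N, time in s.
With the tool pointing down it reaches from about 250 to 775 mm from the base axis. Payload 4 kg.
Tool frame: the origin (TCP) lies on the centre line of the jaws, within the pads' length; the fingertips stand 11 mm ahead of it and the grasp point (between the pads) lies 8 mm behind it; z points along the fingers, y is the line along which they close (so a half turn about z gives the same grasp; the last joint's range is limited). The gripper opens to 94 mm and grips with 3 to 60 N. Pads are 16 mm wide; open, the fingers measure 119 mm over their backs; the gripper's body (75 mm by 177 mm) begins 78 mm behind the grasp point.
Start: joints at [-1.388, 0.087, 1.371, -0, 1.684, -0.103], TCP at [155.056, -527.709, 216.506] pointing down, gripper open.
Joint ranges: [-3.1, 3.1], [-0.76, 2.03], [0.27, 2.55], [-1.08, 4.22], [0.17, 2.65], [-2.57, 2.57]. Speed limits (rad/s): [2.79, 2.79, 3.14, 3.14, 3.14, 3.14].

### API

Orientations are given as a unit quaternion [x, y, z, w].
In Python, from plant import arm gives the robot as it stands.
- The arm moves only by the shell command python3 -m handwheel 'ROWS' [FORCE]. ROWS is text: rows parted by semicolons, each of 7 numbers parted by spaces: the shift along the world's x, y, z each as a share of 0.15 m, from -1 to 1, then the turn, a rotation vector about the world's x, y, z each as a share of pi/4 rad, from -1 to 1, then the gripper's target within -1 to 1 (shut at 1, half-way at 0, fully open at -1). In form: tx ty tz ax ay az fingers; .... A call has 1 to 10 rows; each row shifts and turns the commanded pose from where the row before left it; what a row does not reach is not made up. A row lasts 1/12 s, in which the tool goes at most 41.7 mm and 7.16 degrees, less where a joint would pass 70% of its speed; a pose out of reach is approached as far as the arm can. A call with a number of a shift or a turn outside -1 to 1 is refused whole. A call with a gripper value outside its range is refused whole. The fingers move at their own pace and stop on an object; FORCE is the grip in N (left out, the last holds). Time passes only in rows, so rows that do not move let the fingers close. It gives the time, the measured TCP pose, the force, the opening and the grip force at its end, in the units of the state.
- arm.sense(): the state, without advancing time (a new reading comes with each control period).
- arm.camera(name): name is "scene" or "top" or "wrist"; returns a dict with "img" (400x640x3 uint8, red, green, blue), "fovy" (degrees; the focal length in pixels is half the picture's height over the tangent of half this angle, whatever the lens; pixels are square), "cx", "cy" (the principal point, pixels), "R" (3x3) and "t" (3): a world point X has camera coordinates R X + t. Camera axes: x right, y down, z forward; pixel columns grow to the right and rows downward; lengths in mm; the calibration is good to about 2 mm. A picture is of the moment at which its call begins. There is no depth.
- arm.sign_off(): hands the job in; it is judged then, once.
The state is a dict: "time_s": time; "joint_pos": joint angles; "dq": joint speeds; "tau": joint torques, N m; "tool_pos": TCP position; "ee_rot": TCP orientation; "contact_force": force on the tool from outside, world axes, zero at the start; "torque": the same for the moment, N m; "opening": finger opening in mm; "grasp_force": force on a finger pad.
Only numpy, scipy, OpenCV 4.12 (cv2) and the standard library are available. Lean on these libraries where they do the work, as an engineer would, in place of code of your own. Each camera call takes 0.05 s, during which the arm holds its last target. There are 200 camera calls.

### The job

Make up the shadow-cut kit tray for the next feeding round: set the nail brush, bristles down, into the long narrow cut-out and the pocket climate meter, display up, into the wide rectangular cut-out, each lying flat on the bottom of its own cut-out. The food cup already stands in the round cut-out and must still be standing there when you have finished.

Things in the scene. Friction and masses are not known exactly. Their poses are not given: they have to be found in the camera images.
- tray: Fixed dark foam tray, 316 x 110 x 14 mm. Origin: centre of its underside; x along its length (roughly away from the robot), z up. Three cut-outs at y = 0, 10 mm deep, pale floors at z = 4 mm: rectangle for the meter at x = -95 mm, floor 84 (along x) x 58 mm; slot for the brush at x = +21 mm, floor 92 (along x) x 36 mm; both slope out to a mouth 12 mm longer and wider; round hole, 52 mm, for the cup at x = +115 mm.
- brush: Purple nail brush standing on its bristles with its handle loop up, 30 mm wide (own x), 86 mm long (own y), 55 mm high, about 0.07 kg, rigid. Origin: centre of its underside, z up. Can be gripped across its 30 mm width. It may lie in its slot either way round. It starts on the table to the left of the tray.
- meter: Off-white pocket temperature and humidity meter lying on its back, display up; a flat box 78 mm long (own x), 52 mm wide (own y), 17 mm thick (z), about 0.06 kg. Origin: centre of its underside. Can be gripped across its 52 mm width; when seated it stands 7 mm above the tray's top. It may lie in its cut-out either way round. It starts on the table to the left of the tray.
- food_cup: Small clear cup with yellow mash, 42 mm across the rim, 38 mm high, standing in the tray's round cut-out (loose, 0.035 kg). Origin: centre of its underside, z up. It is to stay there.
Mind the look-alikes: they are no part of the job. What is meant by the food_cup is not blue, and is the larger of those in its own colour.

How it is judged:
By the outcome, as a careful person would: the job done as asked, in the order asked, and still so for the second after the job is handed in, with the robot touching nothing.
It also fails if it takes over 58 s, if anything falls off the work surface, if the arm or the gripper's body presses on something with over 40 N, if the wrist force passes 120 N, or if a joint passes its speed limit or range.

## Working session

There is one attempt and no reset: what is moved stays moved. The work goes in short steps, Python scripts to look and compute and a shell command to move; the robot and the scene stay as the last step left them, time stands still between calls to the robot, and variables do not carry over. Pictures are saved under pics/ and viewed, at most 12 in all, crops included, and the job is handed in when it is done.

```bash
ls; mkdir -p pics; python3 - <<'E'
from plant import arm
import cv2,numpy as np
for n in("scene","top"):
    c=arm.camera(n); cv2.imwrite(f"pics/{n}0.png",c["img"][:,:,::-1])
    np.savez(f"{n}0.npz",**c)
    print(n,c["fovy"],c["cx"],c["cy"],np.round(c["R"],3).tolist(),np.round(c["t"]))
print(arm.sense())
E
```

```text
pics
scene 43.74384699806633 319.1228606665372 202.01483600728855 [[-0.603, -0.797, 0.018], [-0.629, 0.462, -0.626], [0.491, -0.389, -0.78]] [412. 432. 830.]
top 42.97974338436444 321.97732981324845 203.53684339372228 [[-0.022, -1.0, -0.013], [-0.982, 0.024, -0.188], [0.188, 0.009, -0.982]] [  55.  628. 1165.]
{'time_s': 0.1, 'joint_pos': array([-1.38809974e+00,  8.78456738e-02,  1.37204203e+00,  1.20570149e-05,
        1.68359897e+00, -1.03103146e-01]), 'dq': array([-5.90254703e-05, -1.13987941e-03, -3.31380649e-03,  1.19915882e-03,
       -1.16797669e-03,  5.57458044e-04]), 'tau': array([ 2.27401863e-03, -3.41253018e+01, -3.03300977e+01,  7.19701848e-02,
        3.04044667e-02, -1.00192215e-04]), 'tool_pos': array([ 154.97364841, -527.24233301,  215.47154899]), 'ee_rot': array([ 9.89806638e-01,  1.42414618e-01, -3.16920081e-05, -9.46502429e-04]), 'contact_force': array([-0.47133396,  0.10669356, -0.71669818]), 'torque': array([-0.01080896,  0.03970269, -0.03794474]), 'grasp_force': 0.0, 'opening': 93.85971824052613}
```

View pics/scene0.png

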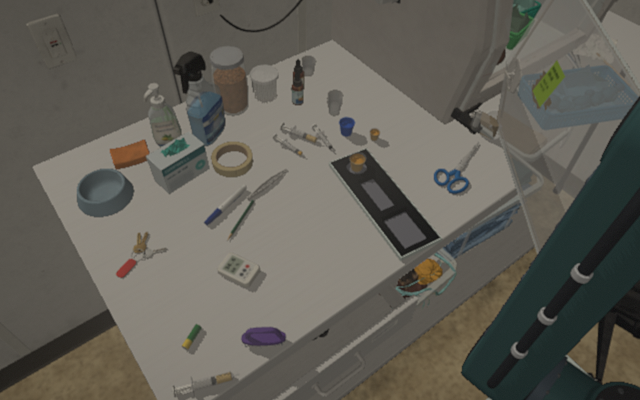

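View pics/top0.png

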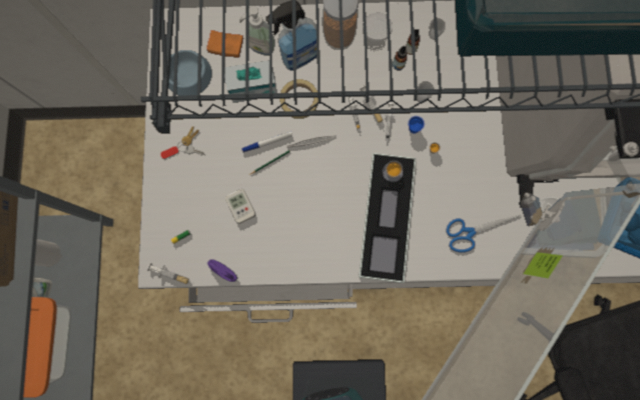

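The scene view shows the cup in the tray at about (358,160), the brush at (263,336) and the meter at (239,269). In the top view they are at (393,170), (222,270) and (240,206).

What could be mistaken for the cup: the yellow cup in the tray (393,170), the small orange cup (435,148) and the blue cup (416,124). The one meant is the yellow cup in the tray. There is only one purple brush and only one off-white meter with buttons; the box at (250,80) is a dispenser.

```bash
cat > h.py <<'E'
import numpy as np,cv2
from plant import arm
def ray(c,p):
    f=200/np.tan(np.radians(float(c["fovy"]))/2)
    d=c["R"].T@np.array([(p[0]-c["cx"])/f,(p[1]-c["cy"])/f,1.]); o=-c["R"].T@c["t"]; return o,d
def onz(c,p,z):
    o,d=ray(c,p); return o+d*(z-o[2])/d[2]
def tri(c1,p1,c2,p2):
    o1,d1=ray(c1,p1);o2,d2=ray(c2,p2)
    s=np.linalg.lstsq(np.c_[d1,-d2],o2-o1,rcond=None)[0]
    a,b=o1+s[0]*d1,o2+s[1]*d2; return (a+b)/2,np.linalg.norm(a-b)
def blobs(m,amin):
    cs,_=cv2.findContours(m.astype(np.uint8),cv2.RETR_EXTERNAL,cv2.CHAIN_APPROX_NONE)
    return [k for k in cs if cv2.contourArea(k)>amin]
def rect(c,k,z):
    P=np.array([onz(c,p[0],z)[:2] for p in k],np.float32); r=cv2.minAreaRect(P)
    b=cv2.boxPoints(r); e=b[1]-b[0],b[2]-b[1]; e=max(e,key=np.linalg.norm)
    return np.round(r[0],1),np.round(r[1],1),round(np.degrees(np.arctan2(e[1],e[0]))%180,1)
def snap(n,name):
    c=arm.camera(n); cv2.imwrite(f"pics/{name}.png",c["img"][:,:,::-1]); np.savez(name+".npz",**c); return c
def purple(h): return (h[...,0]>120)&(h[...,0]<155)&(h[...,1]>80)
E
python3 - <<'E'
from h import *
t=np.load("top0.npz");s=np.load("scene0.npz")
T=cv2.cvtColor(t["img"],cv2.COLOR_RGB2HSV);S=cv2.cvtColor(s["img"],cv2.COLOR_RGB2HSV)
cen={}
for n,c,H in(("t",t,T),("s",s,S)):
    for k in blobs(purple(H),60):
        print(n,"purple",k.mean(0)[0],rect(c,k,25))
print("brush tri",tri(t,(222,270),s,(263,336)))
print("meter tri",tri(t,(240.5,206),s,(239,269)))
# tray dark
m=(T[...,2]<60); m[:,:350]=0; m[:,425:]=0; m[:140]=0;m[290:]=0
for k in blobs(m,800): print("tray",k.mean(0)[0],rect(t,k,14))
g=t["img"].astype(int)
for k in blobs(((T[...,2]>170)&(np.indices(m.shape)[1]>220)&(np.indices(m.shape)[1]<262)&(np.indices(m.shape)[0]>180)&(np.indices(m.shape)[0]<230)),100): print("meter",rect(t,k,17))
print(T[206,215],T[195,236],T[215,243])
# rack heights: corner
print("rack corner",tri(t,(393,170),s,(358,160)))
cr=np.hstack([cv2.resize(t["img"][130:290,350:450],None,fx=3,fy=3,interpolation=cv2.INTER_CUBIC),cv2.resize(t["img"][150:290,150:270],(411,480),interpolation=cv2.INTER_CUBIC)])
cv2.imwrite("pics/crop1.png",cr[:,:,::-1])
E
```

```text
t purple [221.80327869 270.24590164] (array([477. , 287.3]), array([78.7, 25. ]), np.float32(56.0))
s purple [262.52727273 335.03636364] (array([476.1, 289.1]), array([78.6, 31.6]), np.float32(53.4))
brush tri (array([477.92195459, 287.99447806,  19.52969074]), np.float64(0.8805942543182317))
meter tri (array([637.26332321, 245.67367352,   7.66663996]), np.float64(0.5567564485607066))
tray [387.49044586 217.38535032] (array([ 602.9, -122.1]), array([ 97.9, 305.6]), np.float32(171.5))
meter (array([638.8, 243.5]), array([124.7, 101.1]), np.float32(0.0))
[ 18  22 172] [ 28  28 145] [ 21  26 154]
rack corner (array([ 713.59750407, -138.83281885,   34.09268635]), np.float64(1.927328716245854))
```

View pics/crop1.png

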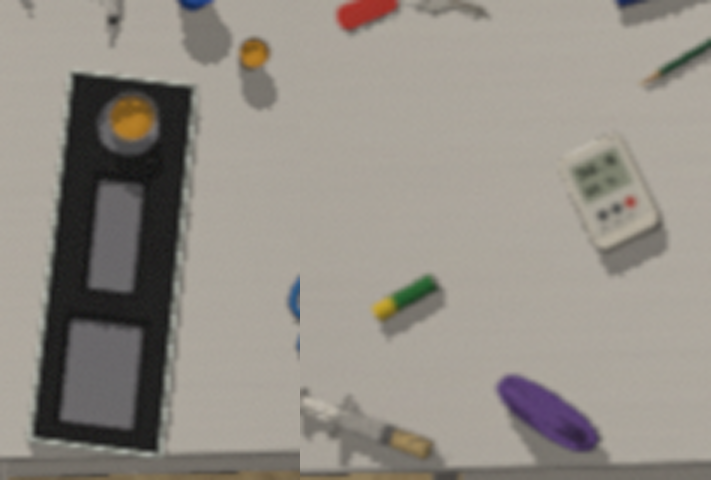

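The crop confirms the choices: the larger yellow cup is in the tray hole, the meter lies display up, and the brush is purple. Next I'll compute the tray axes, the meter rectangle and the obstacle on the right.

```bash
python3 - <<'E'
from h import *
t=np.load("top0.npz");s=np.load("scene0.npz")
print("label",tri(t,(543,263),s,(548,82)),"binlowcorner",tri(t,(425,398),s,(500,180)))
print("camS",-s["R"].T@s["t"],"camT",-t["R"].T@t["t"])
T=cv2.cvtColor(t["img"],cv2.COLOR_RGB2HSV)
for p in((72,72),(195,86),(160,452),(33,438)): print("corner",np.round(onz(t,(350+p[0]/3,130+p[1]/3),14),0))
m=np.zeros(T.shape[:2],bool); m[185:275,365:405]=1
for k in blobs((T[...,2]>75)&(T[...,2]<135)&m,150): print("floor",rect(t,k,4))
f=480/140
for p in((558-300,160),(305,132),(362,220),(305,250)): print("meter c",np.round(onz(t,(150+p[0]/f,150+p[1]/f),12),0))
q=arm.sense()["ee_rot"]
from scipy.spatial.transform import Rotation as R
print(np.round(R.from_quat(q).as_matrix(),2))
E
```

```text
label (array([ 457.24453444, -363.7679812 ,  325.26714934]), np.float64(0.7099678732265864)) binlowcorner (array([285.55789019, -87.74196846, 384.32517152]), np.float64(115.0983889380982))
camS [112.8444273  451.90782259 910.23821102] camT [ 398.64761022   29.55425368 1262.6164835 ]
corner [763. -95.  14.]
corner [ 748. -198.   14.]
corner [ 442. -153.   14.]
corner [456. -50.  14.]
floor (array([ 508.2, -108.2]), array([58.5, 82.6]), np.float32(171.5))
floor (array([ 623. , -125.4]), array([36.5, 90.2]), np.float32(171.6))
meter c [662. 284.  12.]
meter c [682. 249.  12.]
meter c [615. 207.  12.]
meter c [594. 249.  12.]
[[ 0.96  0.28 -0.  ]
 [ 0.28 -0.96  0.  ]
 [ 0.   -0.   -1.  ]]
```

```bash
python3 - <<'E'
from h import *
t=np.load("top0.npz");s=np.load("scene0.npz")
def pr(c,X):
    f=200/np.tan(np.radians(float(c["fovy"]))/2); v=c["R"]@np.array(X)+c["t"]; return np.round([c["cx"]+f*v[0]/v[2],c["cy"]+f*v[1]/v[2]])
for X in((0,0,0),(155,-527,216),(0,0,400),(450,-360,0)): print(X,pr(t,X),pr(s,X))
w=snap("wrist","wrist0")
a=cv2.resize(np.vstack([t["img"][180:400,400:640]]),(400,366)); b=cv2.resize(s["img"][0:220,400:640],(400,366))
cr=np.hstack([a,b]); cr=np.vstack([cr,np.hstack([cv2.resize(w["img"],(374,234)),np.zeros((234,426,3),np.uint8)])])
cr=np.clip(cr.astype(float)*1.6,0,255).astype(np.uint8)
cv2.imwrite("pics/crop2.png",cr[:,:,::-1])
E
```

```text
(0, 0, 0) [346. 477.] [567. 461.]
(155, -527, 216) [621. 423.] [712. 179.]
(0, 0, 400) [355. 567.] [723. 377.]
(450, -360, 0) [487. 276.] [498. 195.]
```

View pics/crop2.png

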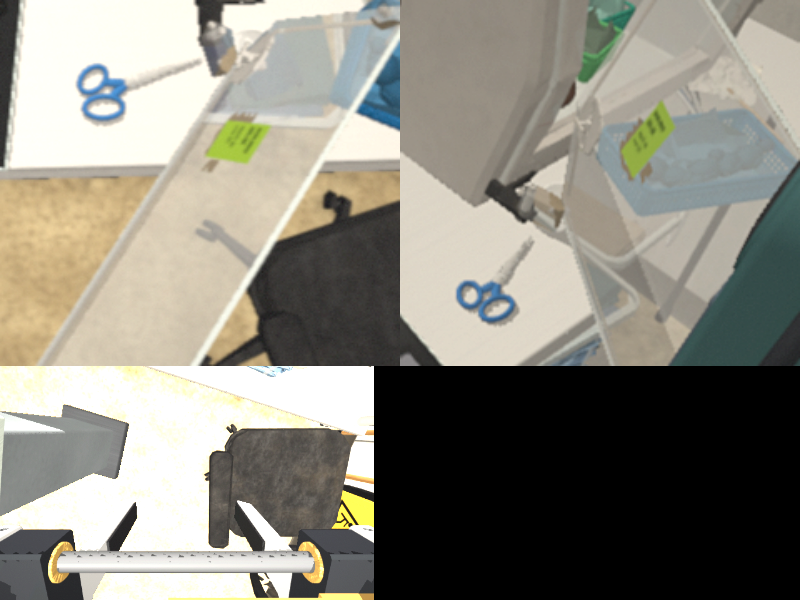

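```bash
python3 - <<'E'
from h import *
t=np.load("top0.npz");s=np.load("scene0.npz")
def plane(c,p,q):
    o,d=ray(c,p);_,e=ray(c,q);n=np.cross(d,e);return n/np.linalg.norm(n),o
def line(tp,sp,name):
    n1,o1=plane(t,*tp);n2,o2=plane(s,*sp)
    # points on top-view rays at ends, intersect with scene plane
    for p in tp:
        o,d=ray(t,p);k=n2@(o2-o)/(n2@d);print(name,p,np.round(o+k*d))
F=lambda x,y:(400+(x-400)*.6,y*.601)
G=lambda x,y:(400+x*.6,180+y*.601)
line((G(42,366),G(240,48)),(F(575,190),F(608,366)),"bottom?")
line((G(205,366),G(385,35)),(F(706,5),F(795,150)),"top?")
print("corner bottom",tri(t,G(245,45),s,F(575,135)),tri(t,G(245,45),s,F(568,225)))
print("label TL..",tri(t,G(235,118),s,F(655,100)),tri(t,G(272,125),s,F(676,122)),tri(t,G(207,155),s,F(622,180)),tri(t,G(250,165),s,F(642,160)))
E
```

```text
bottom? (425.2, 399.966) [ 144. -210. -107.]
bottom? (544.0, 208.848) [ 579. -431.  198.]
top? (523.0, 399.966) [ 241. -267.  430.]
top? (631.0, 201.035) [ 543. -454.  465.]
corner bottom (array([ 576.4902524 , -427.18332994,  224.63039814]), np.float64(4.859723139468077)) (array([ 607.32339412, -542.42140473,  -22.67813524]), np.float64(32.37560294565364))
label TL.. (array([ 467.21570159, -344.74434583,  378.01381984]), np.float64(18.119605733127383)) (array([ 461.80542982, -406.92885473,  325.65368396]), np.float64(20.981286958541133)) (array([ 446.87442494, -342.66629929,  277.76766624]), np.float64(11.31089041159444)) (array([ 441.2659275 , -379.08515537,  292.53161236]), np.float64(28.734197578543753))
```

```bash
python3 - <<'E'
from h import *
t=np.load("top0.npz");s=np.load("scene0.npz")
a=cv2.resize(t["img"][180:400,400:640],(380,348),interpolation=cv2.INTER_CUBIC)
cr=cv2.resize(s["img"][0:240,440:640],(500,600),interpolation=cv2.INTER_CUBIC)
cr=np.clip(cr.astype(float)*1.4,0,255).astype(np.uint8)
w=np.load("wrist0.npz")["img"]
cv2.imwrite("pics/crop3.png",cr[:,:,::-1])
E
```

```text
(no output)
```

View pics/crop3.png

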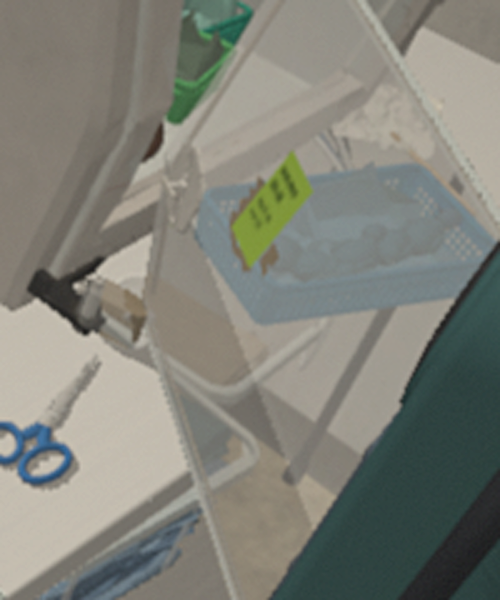

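```bash
python3 - <<'E'
from h import *
t=np.load("top0.npz");s=np.load("scene0.npz")
F=lambda x,y:(440+x/2.5,y/2.5)
G=lambda x,y:(400+x*.6,180+y*.601)
def line(tp,sp,name):
    n2=np.cross(ray(s,sp[0])[1],ray(s,sp[1])[1]);o2=ray(s,sp[0])[0]
    for p in tp:
        o,d=ray(t,p);k=n2@(o2-o)/(n2@d);print(name,np.round(p),np.round(o+k*d))
for nm,tp in(("L",(G(42,366),G(240,48))),("R",(G(205,366),G(385,35)))):
    line(tp,(F(150,330),F(235,600)),nm+" vs bottom")
    line(tp,(F(360,0),F(500,210)),nm+" vs top")
L1=[G(235,118),G(272,125),G(250,165),G(207,155)];L2=[F(293,150),F(312,192),F(250,268),F(232,228)]
for r in range(4):
  for fl in(1,-1):
    M=(L2[::fl])[r:]+(L2[::fl])[:r]
    q=[tri(t,a,s,b) for a,b in zip(L1,M)]
    print(r,fl,[(np.round(x).tolist(),round(e)) for x,e in q])
E
```

```text
L vs bottom [425. 400.] [ 171. -185.   38.]
L vs bottom [544. 209.] [ 597. -476.   93.]
L vs top [425. 400.] [275. -87. 595.]
L vs top [544. 209.] [ 512. -259.  596.]
R vs bottom [523. 400.] [  -75.  -862. -1240.]
R vs bottom [631. 201.] [  776. -1231.  -816.]
R vs top [523. 400.] [ 245. -260.  449.]
R vs top [631. 201.] [ 543. -452.  468.]
0 1 [([464.0, -345.0, 381.0], 25), ([462.0, -412.0, 315.0], 21), ([445.0, -394.0, 255.0], 34), ([448.0, -321.0, 328.0], 19)]
0 -1 [([484.0, -382.0, 277.0], 1), ([485.0, -459.0, 196.0], 9), ([429.0, -359.0, 357.0], 3), ([433.0, -294.0, 418.0], 7)]
1 1 [([458.0, -366.0, 342.0], 46), ([485.0, -459.0, 196.0], 9), ([450.0, -366.0, 304.0], 52), ([433.0, -294.0, 418.0], 7)]
1 -1 [([479.0, -407.0, 229.0], 20), ([462.0, -412.0, 315.0], 21), ([435.0, -336.0, 397.0], 22), ([448.0, -321.0, 328.0], 19)]
2 1 [([479.0, -407.0, 229.0], 20), ([489.0, -428.0, 250.0], 30), ([435.0, -336.0, 397.0], 22), ([426.0, -312.0, 382.0], 26)]
2 -1 [([458.0, -366.0, 342.0], 46), ([468.0, -387.0, 358.0], 0), ([450.0, -366.0, 304.0], 52), ([442.0, -343.0, 285.0], 0)]
3 1 [([484.0, -382.0, 277.0], 1), ([468.0, -387.0, 358.0], 0), ([429.0, -359.0, 357.0], 3), ([442.0, -343.0, 285.0], 0)]
3 -1 [([464.0, -345.0, 381.0], 25), ([489.0, -428.0, 250.0], 30), ([445.0, -394.0, 255.0], 34), ([426.0, -312.0, 382.0], 26)]
```

The crop shows a clear vertical screen with its corner near (150,310) in the crop. It sits between the start pose and the tray, running along y ≈ -70 - 0.67x at z ≈ 40–460. I'll lift above it before swinging over.

```bash
python3 -m handwheel '0 0 .27 0 0 0 -1;0 0 .27 0 0 0 -1;0 0 .27 0 0 0 -1;0 0 .27 0 0 0 -1;0 0 .27 0 0 0 -1;0 0 .27 0 0 0 -1;0 0 .27 0 0 0 -1;0 0 .27 0 0 0 -1;0 0 .1 0 0 0 -1'
```

```text
time_s: 0.9
tool_pos: [154.8, -526.6, 560.1]
ee_rot: [0.99, 0.142, 0.0, 0.004]
contact_force: [-0.7, 1.1, 0.6]
opening: 93.8
grasp_force: 0.0
```

```bash
python3 -m handwheel '.09 .25 0 0 0 0 -1;.09 .25 0 0 0 0 -1;.09 .25 0 0 0 0 -1;.09 .25 0 0 0 0 -1;.09 .25 0 0 0 0 -1;.09 .25 0 0 0 0 -1;.09 .25 0 0 0 0 -1;.09 .25 0 0 0 0 -1;.09 .25 0 0 0 0 -1;.09 .25 0 0 0 0 -1'; python3 -m handwheel '.09 .25 0 0 0 .06 -1;.09 .25 0 0 0 .06 -1;.09 .25 0 0 0 .06 -1;.09 .25 0 0 0 .06 -1;.09 .25 0 0 0 .06 -1;.09 .25 0 0 0 .06 -1;.09 .25 0 0 0 .06 -1;.09 .25 0 0 0 .06 -1;.09 .25 0 0 0 .06 -1;.09 .25 0 0 0 .06 -1'
```

```text
time_s: 1.73
tool_pos: [289.9, -150.9, 554.7]
ee_rot: [0.99, 0.142, 0.0, 0.0]
contact_force: [1.3, -0.4, -0.0]
opening: 94.1
grasp_force: 0.0
time_s: 2.57
tool_pos: [425.0, 224.4, 554.6]
ee_rot: [0.929, 0.371, -0.0, 0.0]
contact_force: [0.1, -0.8, 0.6]
opening: 93.9
grasp_force: 0.0
```

```bash
python3 -m handwheel '.04 .05 -.25 0 0 .03 -1;.04 .05 -.25 0 0 .03 -1;.04 .05 -.25 0 0 .03 -1;.04 .05 -.25 0 0 .03 -1;.04 .05 -.25 0 0 .03 -1;.04 .05 -.25 0 0 .03 -1;.04 .05 -.25 0 0 .03 -1;.04 .05 -.25 0 0 .03 -1;0 0 0 0 0 0 -1;0 0 0 0 0 0 -1'; python3 - <<'E'
from h import *
c=snap("wrist","w1")
H=cv2.cvtColor(c["img"],cv2.COLOR_RGB2HSV)
for k in blobs(purple(H),300): print(k.mean(0)[0],cv2.minAreaRect(k),[rect(c,k,z) for z in(0,25,50)])
print(-c["R"].T@c["t"],c["fovy"])
E
```

```text
time_s: 3.4
tool_pos: [471.7, 281.6, 251.9]
ee_rot: [0.89, 0.455, -0.004, -0.0]
contact_force: [0.7, -0.7, 0.6]
opening: 93.9
grasp_force: 0.0
[319.24836601 163.71895425] ((319.3951416015625, 163.48353576660156), (69.27322387695312, 23.895931243896484), 87.61405944824219) [(array([476.6, 286.1]), array([86. , 29.3]), np.float32(56.1)), (array([479. , 289.5]), array([80.9, 27.5]), np.float32(56.1)), (array([481.3, 292.9]), array([75.8, 25.8]), np.float32(56.1))]
[515.95942372 342.65031692 420.20679383] 60.414065750307834
```

View pics/w1.png

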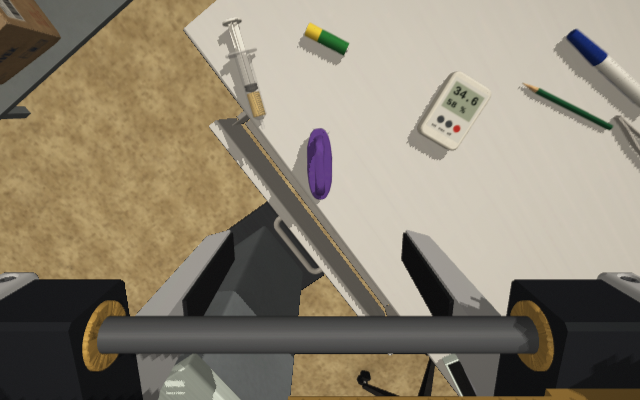

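```bash
python3 -m handwheel '.02 .02 -.25 0 0 .02 -1;.02 .02 -.25 0 0 .02 -1;0 0 -.25 0 0 0 -1;0 0 -.25 0 0 0 -1;0 0 -.2 0 0 0 -1;0 0 -.15 0 0 0 -1;0 0 -.1 0 0 0 -1;0 0 -.05 0 0 0 -1;0 0 0 0 0 0 -1;0 0 0 0 0 0 -1'; python3 -m handwheel '0 0 0 0 0 0 1;0 0 0 0 0 0 1;0 0 0 0 0 0 1;0 0 0 0 0 0 1;0 0 0 0 0 0 1;0 0 0 0 0 0 1;0 0 0 0 0 0 1;0 0 0 0 0 0 1;0 0 0 0 0 0 1;0 0 0 0 0 0 1' 15
```

```text
time_s: 4.28
tool_pos: [481.3, 289.1, 32.8]
ee_rot: [0.883, 0.469, 0.003, 0.0]
contact_force: [0.2, -0.3, -0.6]
opening: 93.9
grasp_force: 0.0
time_s: 5.12
tool_pos: [479.0, 288.2, 29.7]
ee_rot: [0.883, 0.469, -0.0, 0.0]
contact_force: [-0.1, 1.1, -0.7]
opening: 30.6
grasp_force: 0.3
```

```bash
python3 -m handwheel '0 0 0 0 0 0 1;0 0 0 0 0 0 1;0 0 0 0 0 0 1;0 0 0 0 0 0 1'; python3 -m handwheel '0 0 .1 0 0 0 1;0 0 .15 0 0 0 1;0 0 .2 0 0 0 1;0 0 .2 0 0 0 1;0 0 .2 0 0 0 1'
```

```text
time_s: 5.45
tool_pos: [479.0, 288.2, 29.6]
ee_rot: [0.883, 0.469, -0.0, 0.0]
contact_force: [-0.3, 0.0, -0.9]
opening: 27.3
grasp_force: 14.4
time_s: 5.87
tool_pos: [478.7, 288.1, 158.2]
ee_rot: [0.883, 0.469, -0.0, 0.0]
contact_force: [0.7, 1.1, -1.5]
opening: 26.5
grasp_force: 14.4
```

```bash
python3 -m handwheel '.08 -.23 0 0 0 -.12 1;.08 -.23 0 0 0 -.12 1;.08 -.23 0 0 0 -.12 1;.08 -.23 0 0 0 -.12 1;.08 -.23 0 0 0 -.12 1;.08 -.23 0 0 0 -.12 1;.08 -.23 0 0 0 -.12 1;.08 -.23 0 0 0 -.12 1;.08 -.23 0 0 0 -.12 1;.08 -.23 0 0 0 -.12 1'; python3 -m handwheel '.08 -.23 0 0 0 -.12 1;.08 -.23 0 0 0 -.12 1;0 0 0 0 0 0 1;0 0 0 0 0 0 1'; python3 - <<'E'
from h import *
c=snap("wrist","w2"); t=snap("top","t2"); s=snap("scene","s2")
print(arm.sense()["tool_pos"])
i=np.vstack([cv2.resize(c["img"],(800,500))[:440]]); cv2.imwrite("pics/w2b.png",i[:,:,::-1])
H=cv2.cvtColor(c["img"],cv2.COLOR_RGB2HSV)
for k in blobs(purple(H),300): print(k.mean(0)[0],cv2.minAreaRect(k),rect(c,k,150))
E
```

```text
time_s: 6.7
tool_pos: [599.3, -58.6, 157.2]
ee_rot: [1.0, 0.015, 0.0, 0.0]
contact_force: [1.0, 0.7, 0.0]
opening: 27.4
grasp_force: 14.4
time_s: 7.03
tool_pos: [623.0, -127.8, 156.3]
ee_rot: [0.997, -0.078, -0.001, -0.0]
contact_force: [0.5, 0.1, -0.3]
opening: 26.6
grasp_force: 14.4
[ 622.78971056 -124.62868993  157.1153862 ]
[317.63551402 243.2834891 ] ((318.0, 243.0), (144.0, 52.0), 90.0) (array([ 623.9, -127.7]), array([28.1, 84.3]), np.float32(171.0))
```

View pics/w2b.png

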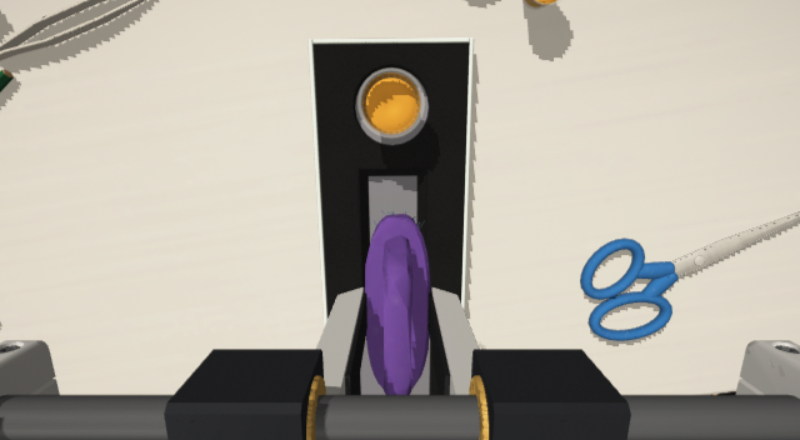

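The brush is held above the slot. The view shows the cup at (392,105), the slot's far floor edge at (367–418,177) and the tray's far corners at (313,41) and (472,41).

```bash
python3 - <<'E'
from h import *
c=np.load("w2.npz");H=cv2.cvtColor(c["img"],cv2.COLOR_RGB2HSV)
k=blobs(purple(H),300)[0]
for z in(135,142,150): print(z,rect(c,k,z))
a,b=[onz(c,np.array(p)/1.25,14)[:2] for p in((313,41),(472,41))]
f,g=[onz(c,np.array(p)/1.25,4)[:2] for p in((368,177),(418,177))]
u=np.array([np.cos(np.radians(-8.5)),np.sin(np.radians(-8.5))])
print("far corners",a,b,np.linalg.norm(a-b),"edge dir",np.degrees(np.arctan2(*(a-b)[::-1]))-90)
print("slot floor far",f,g,np.linalg.norm(f-g))
m=(a+b)/2; print("origin->slot via corners",m-u*(158-21),"via floor",(f+g)/2-u*46)
print("meter pocket via corners",m-u*(158+95))
E
```

```text
135 (array([ 617.7, -126.8]), array([30.5, 91.5]), np.float32(171.0))
142 (array([ 620.6, -127.2]), array([29.4, 88.1]), np.float32(171.0))
150 (array([ 623.9, -127.7]), array([28.1, 84.3]), np.float32(171.0))
far corners [765.14787205 -93.53642034] [ 748.65156538 -197.79680313] 105.55735669298849 edge dir -8.990931315512611
slot floor far [ 670.60305875 -113.29195922] [ 664.81029016 -149.84093151] 37.00518265655246
origin->slot via corners [ 621.40454544 -125.41672241] via floor [ 622.21194474 -124.76721246]
meter pocket via corners [ 506.67870529 -108.27083072]
```

```bash
python3 -m handwheel '0 .014 -.2 0 0 0 1;0 0 -.2 0 0 0 1;0 0 -.15 0 0 0 1;0 0 -.1 0 0 0 1;0 0 -.07 0 0 0 1;0 0 -.05 0 0 0 1;0 0 -.02 0 0 0 1;0 0 0 0 0 0 1;0 0 0 0 0 0 1'; python3 - <<'E'
from plant import arm
print(arm.sense()["contact_force"],arm.sense()["tool_pos"])
E
```

```text
time_s: 7.93
tool_pos: [623.9, -123.6, 40.1]
ee_rot: [0.997, -0.077, 0.001, 0.0]
contact_force: [0.9, 0.1, -1.1]
opening: 26.7
grasp_force: 14.4
[ 0.8986362   0.10617654 -1.14654184] [ 623.8802929  -123.60576865   40.06643012]
```

```bash
python3 -m handwheel '0 0 -.02 0 0 0 1;0 0 -.015 0 0 0 1;0 0 0 0 0 0 1;0 0 0 0 0 0 1'; python3 -m handwheel '0 0 -.01 0 0 0 1;0 0 0 0 0 0 1;0 0 0 0 0 0 1'
```

```text
time_s: 8.27
tool_pos: [623.1, -123.8, 33.6]
ee_rot: [0.997, -0.077, 0.0, 0.0]
contact_force: [1.0, -0.1, -1.1]
opening: 26.9
grasp_force: 14.4
time_s: 8.52
tool_pos: [623.2, -123.8, 33.5]
ee_rot: [0.997, -0.077, 0.0, 0.0]
contact_force: [-2.5, 0.1, 5.7]
opening: 27.2
grasp_force: 15.2
```

```bash
python3 -m handwheel '0 0 0 0 0 0 -.2;0 0 0 0 0 0 -.2;0 0 0 0 0 0 -.2;0 0 0 0 0 0 -.2;0 0 0 0 0 0 -.2;0 0 .1 0 0 0 -.2;0 0 .2 0 0 0 -.2;0 0 .25 0 0 0 -1;0 0 .25 0 0 0 -1;0 0 .2 0 0 0 -1'; python3 -m handwheel '-.1 0 .2 0 0 0 -1;-.25 0 0 0 0 0 -1;-.25 0 0 0 0 0 -1;-.1 0 0 0 0 0 -1;0 0 0 0 0 0 -1;0 0 0 0 0 0 -1'; python3 - <<'E'
from h import *
c=snap("wrist","w3")
print(arm.sense()["tool_pos"])
H=cv2.cvtColor(c["img"],cv2.COLOR_RGB2HSV)
k=blobs(purple(H),300)[0]
for z in (34,44,55): print(z,rect(c,k,z))
E
```

```text
time_s: 9.35
tool_pos: [623.5, -123.8, 184.9]
ee_rot: [0.997, -0.077, 0.001, 0.0]
contact_force: [1.6, 0.5, 0.8]
opening: 73.1
grasp_force: 0.0
time_s: 9.85
tool_pos: [518.1, -123.8, 212.5]
ee_rot: [0.997, -0.077, 0.001, 0.0]
contact_force: [1.0, -0.6, 0.6]
opening: 94.2
grasp_force: 0.0
[ 518.67257685 -123.7693183   212.14111117]
34 (array([ 622.5, -124.3]), array([27.7, 80.6]), np.float32(169.8))
44 (array([ 621.5, -124.6]), array([26.9, 78.3]), np.float32(169.8))
55 (array([ 620.5, -124.9]), array([26. , 75.7]), np.float32(169.8))
```

View pics/w3.png

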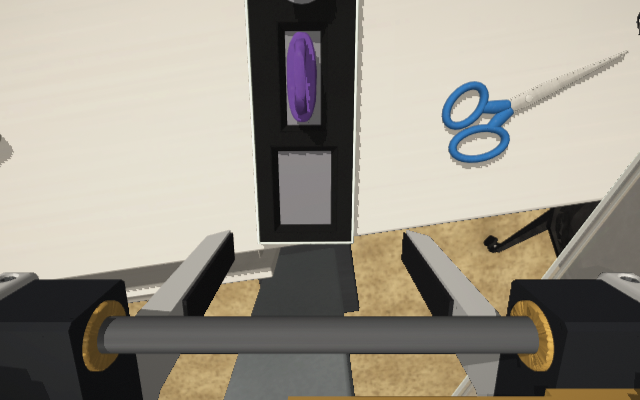

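The brush is upright in its slot, at about (302,78). The meter's empty pocket floor spans roughly (278–331, 152–224). Next is the meter.

```bash
python3 -m handwheel '.08 .25 0 0 0 .084 -1;.08 .25 0 0 0 .084 -1;.08 .25 0 0 0 .084 -1;.08 .25 0 0 0 .084 -1;.08 .25 0 0 0 .084 -1;.08 .25 0 0 0 .084 -1;.08 .25 0 0 0 .084 -1;.08 .25 0 0 0 .084 -1;.08 .25 0 0 0 .084 -1;0.08 .22 0 0 0 .084 -1';  python3 -m handwheel '0 0 0 0 0 0 -1;0 0 0 0 0 0 -1'; python3 - <<'E'
from h import *
c=np.load("w3.npz"); H=cv2.cvtColor(c["img"],cv2.COLOR_RGB2HSV)
m=np.zeros(H.shape[:2],bool);m[140:235,270:340]=1
for k in blobs((H[...,2]>90)&m,1000): print("pocket",rect(c,k,4))
c=snap("wrist","w4"); print(arm.sense()["tool_pos"])
H=cv2.cvtColor(c["img"],cv2.COLOR_RGB2HSV)
f=200/np.tan(np.radians(c["fovy"]/2)); v=c["R"]@np.array([638,246,17])+c["t"]; x,y=int(c["cx"]+f*v[0]/v[2]),int(c["cy"]+f*v[1]/v[2])
print(x,y,H[y-40:y+41:10,x-60:x+61:12].tolist()[::2])
E
```

```text
time_s: 10.73
tool_pos: [639.2, 250.4, 210.5]
ee_rot: [0.968, 0.253, -0.0, -0.0]
contact_force: [0.9, -0.2, -0.2]
opening: 93.6
grasp_force: 0.0
time_s: 10.9
tool_pos: [638.7, 249.4, 209.2]
ee_rot: [0.968, 0.252, -0.001, 0.0]
contact_force: [-0.6, -0.6, 0.7]
opening: 93.7
grasp_force: 0.0
pocket (array([ 508. , -107.1]), array([57.7, 81. ]), np.float32(171.5))
[638.58197435 247.71821818 210.08894683]
320 182 [[[19, 31, 175], [20, 29, 174], [19, 32, 177], [20, 31, 175], [20, 32, 177], [19, 31, 175], [20, 33, 176], [19, 31, 175], [19, 31, 174], [20, 31, 175], [19, 32, 176]], [[19, 30, 176], [20, 30, 176], [20, 30, 176], [19, 32, 112], [36, 49, 110], [34, 49, 115], [35, 49, 98], [20, 42, 164], [19, 31, 175], [20, 31, 175], [20, 30, 176]], [[20, 29, 175], [21, 29, 174], [20, 31, 175], [20, 41, 150], [35, 48, 127], [35, 47, 126], [35, 47, 126], [20, 32, 159], [19, 31, 175], [20, 29, 174], [19, 31, 174]], [[20, 31, 175], [20, 29, 175], [20, 31, 175], [20, 41, 174], [21, 34, 158], [22, 32, 174], [21, 31, 174], [19, 31, 175], [21, 29, 174], [20, 29, 174], [20, 31, 174]], [[20, 32, 175], [20, 30, 176], [20, 29, 174], [19, 32, 112], [19, 36, 114], [18, 34, 113], [19, 32, 113], [21, 31, 175], [20, 29, 174], [20, 31, 174], [20, 31, 173]]]
```

View pics/w4.png

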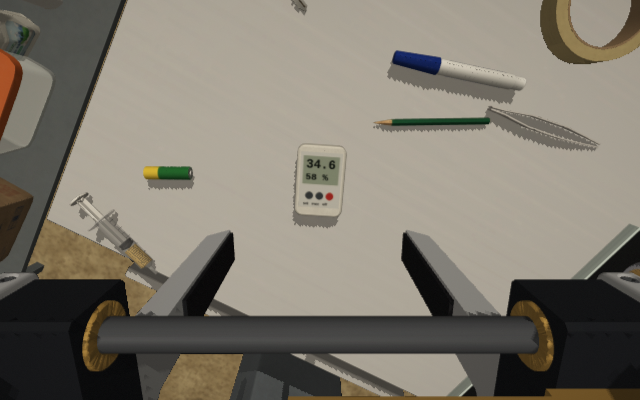

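The meter shows display up with corners at about (298,145), (346,146), (342,216) and (295,215), and there is room for the fingers on both sides.

```bash
python3 - <<'E'
from h import *
c=np.load("w4.npz")
P=[onz(c,p,14)[:2] for p in((298,145),(346,146),(342,216),(295,215))]
a=(P[0]+P[1])/2;b=(P[2]+P[3])/2; d=a-b
print("c",np.mean(P,0),"len",np.linalg.norm(d),np.linalg.norm(P[1]-P[0]),"ang",np.degrees(np.arctan2(d[1],d[0])),cv2.minAreaRect(np.array(P,np.float32)))
s=arm.sense();q=s["ee_rot"];print("tool x az",np.degrees(2*np.arctan2(q[1],q[0])),s["tool_pos"])
E
```

```text
c [638.23620375 246.02696493] len 77.22425118507178 50.496511057484696 ang 26.43703890416123 ((638.061767578125, 246.40635681152344), (77.96314239501953, 52.1594352722168), 27.056182861328125)
tool x az 29.027752545556243 [638.58197435 247.71821818 210.08894683]
```

```bash
python3 -m handwheel '0 -.015 -.25 0 0 -.05 -1;0 0 -.25 0 0 0 -1;0 0 -.25 0 0 0 -1;0 0 -.2 0 0 0 -1;0 0 -.15 0 0 0 -1;0 0 -.1 0 0 0 -1;0 0 -.05 0 0 0 -1;0 0 0 0 0 0 -1;0 0 0 0 0 0 -1;0 0 0 0 0 0 -1'
```

```text
time_s: 11.78
tool_pos: [639.5, 244.4, 26.8]
ee_rot: [0.973, 0.231, 0.002, -0.0]
contact_force: [0.6, 0.0, 0.5]
opening: 94.1
grasp_force: 0.0
```

```bash
python3 -m handwheel '0 0 0 0 0 0 -1;0 0 0 0 0 0 -1;0 0 0 0 0 0 -1'
```

```text
time_s: 12.03
tool_pos: [638.7, 244.8, 25.8]
ee_rot: [0.973, 0.231, 0.001, 0.0]
contact_force: [-0.2, 0.1, -0.0]
opening: 93.9
grasp_force: 0.0
```

Lower by 4.5 mm and grip.

```bash
python3 -m handwheel '0 .007 -.03 0 0 0 -1;0 0 0 0 0 0 -1;0 0 0 0 0 0 1;0 0 0 0 0 0 1;0 0 0 0 0 0 1;0 0 0 0 0 0 1;0 0 0 0 0 0 1;0 0 0 0 0 0 1;0 0 0 0 0 0 1;0 0 0 0 0 0 1' 15;  python3 -m handwheel '0 0 0 0 0 0 1;0 0 0 0 0 0 1;0 0 0 0 0 0 1;0 0 0 0 0 0 1'
```

```text
time_s: 12.87
tool_pos: [638.1, 245.7, 20.0]
ee_rot: [0.973, 0.231, 0.0, -0.0]
contact_force: [-0.5, -0.6, 0.3]
opening: 51.6
grasp_force: 15.0
time_s: 13.2
tool_pos: [638.1, 245.7, 20.1]
ee_rot: [0.973, 0.231, 0.0, -0.0]
contact_force: [0.2, 0.3, 0.3]
opening: 51.5
grasp_force: 15.0
```

```bash
python3 -m handwheel '0 0 .1 0 0 0 1;0 0 .2 0 0 0 1;0 0 .25 0 0 0 1;0 0 .25 0 0 0 1;0 0 .1 0 0 0 1'; python3 -m handwheel '-.087 -.235 0 0 0 -.078 1;-.087 -.235 0 0 0 -.078 1;-.087 -.235 0 0 0 -.078 1;-.087 -.235 0 0 0 -.078 1;-.087 -.235 0 0 0 -.078 1;-.087 -.235 0 0 0 -.078 1;-.087 -.235 0 0 0 -.078 1;-.087 -.235 0 0 0 -.078 1;-.087 -.235 0 0 0 -.078 1;-.087 -.235 0 0 0 -.078 1';python3 -m handwheel '0 0 0 0 0 0 1;0 0 0 0 0 0 1;0 0 0 0 0 0 1;0 0 0 0 0 0 1'; python3 - <<'E'
from h import *
c=snap("wrist","w5")
s=arm.sense();q=s["ee_rot"];print("tool x az",np.degrees(2*np.arctan2(q[1],q[0])),s["tool_pos"])
E
```

```text
time_s: 13.62
tool_pos: [640.2, 246.2, 161.8]
ee_rot: [0.973, 0.231, 0.005, -0.0]
contact_force: [0.1, -0.6, -0.5]
opening: 51.5
grasp_force: 15.0
time_s: 14.45
tool_pos: [506.5, -108.4, 154.9]
ee_rot: [0.997, -0.074, 0.0, 0.0]
contact_force: [0.6, -0.8, -0.7]
opening: 52.0
grasp_force: 15.0
time_s: 14.78
tool_pos: [507.9, -105.9, 154.9]
ee_rot: [0.997, -0.072, 0.0, -0.0]
contact_force: [0.3, 1.1, -0.4]
opening: 51.7
grasp_force: 15.0
tool x az -8.253629575119 [ 507.92250187 -105.68495814  154.89862658]
```

View pics/w5.png

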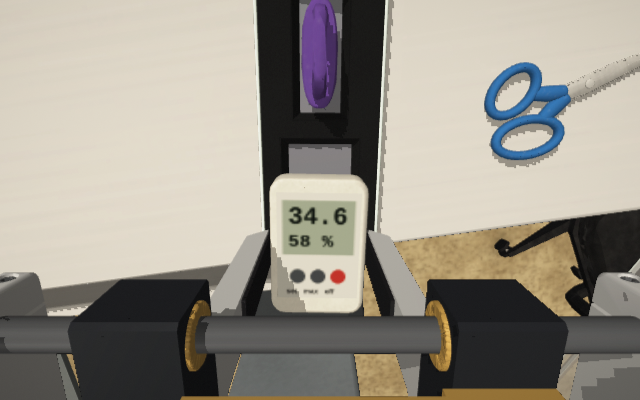

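The meter is level above its pocket. The pocket's far floor edge is at (289–351,144), and the meter's top spans about (270–367, 176) to (275–362, 312).

```bash
python3 - <<'E'
from h import *
c=np.load("w5.npz")
f,g=[onz(c,p,4)[:2] for p in((289,144),(351,144))]
u=np.array([np.cos(np.radians(-8.5)),np.sin(np.radians(-8.5))])
print("pocket",(f+g)/2-u*42,np.linalg.norm(f-g),np.degrees(np.arctan2(*(f-g)[::-1]))-90)
P=[onz(c,p,151)[:2] for p in((270,176),(367,176),(362,312),(275,312))]
d=(P[0]+P[1])/2-(P[2]+P[3])/2
print("meter",np.mean(P,0),np.linalg.norm(d),np.linalg.norm(P[0]-P[1]),np.degrees(np.arctan2(d[1],d[0])))
E
```

```text
pocket [ 508.44500898 -107.79071029] 57.21424063708169 -8.303557630666788
meter [ 509.41270447 -106.21445764] 78.52289084978977 49.51281575691108 -8.2611492861128
```

```bash
python3 -m handwheel '-.006 -.01 -.2 0 0 0 1;0 0 -.2 0 0 0 1;0 0 -.15 0 0 0 1;0 0 -.1 0 0 0 1;0 0 -.1 0 0 0 1;0 0 -.05 0 0 0 1;0 0 0 0 0 0 1;0 0 0 0 0 0 1;0 0 0 0 0 0 1;0 0 0 0 0 0 1'
```

```text
time_s: 15.67
tool_pos: [507.8, -108.5, 36.5]
ee_rot: [0.997, -0.073, 0.001, 0.0]
contact_force: [-0.0, -0.2, -0.5]
opening: 51.8
grasp_force: 15.0
```

```bash
python3 -m handwheel '0 0 -.03 0 0 0 1;0 0 -.02 0 0 0 1;0 0 0 0 0 0 1;0 0 0 0 0 0 1;0 0 0 0 0 0 1'
```

```text
time_s: 16.08
tool_pos: [506.6, -108.4, 27.4]
ee_rot: [0.997, -0.073, -0.0, 0.0]
contact_force: [0.6, -0.1, -0.1]
opening: 51.8
grasp_force: 15.0
```

```bash
python3 -m handwheel '0 0 -.01 0 0 0 1;0 0 0 0 0 0 1;0 0 0 0 0 0 1'; python3 -m handwheel '0 0 0 0 0 0 -.5;0 0 0 0 0 0 -.5;0 0 0 0 0 0 -.5;0 0 0 0 0 0 -.5;0 0 0 0 0 0 -.5;0 0 .1 0 0 0 -.5;0 0 .2 0 0 0 -.5;0 0 .25 0 0 0 -1;0 0 .25 0 0 0 -1;0 0 .2 0 0 0 -1';python3 -m handwheel '-.25 0 .1 0 0 0 -1;-.25 0 .1 0 0 0 -1;-.1 0 0 0 0 0 -1;0 0 0 0 0 0 -1;0 0 0 0 0 0 -1;0 0 0 0 0 0 -1'; python3 - <<'E'
from h import *
c=snap("wrist","w6");t=snap("top","t6")
i=cv2.resize(c["img"][0:250,180:450],(540,500)); j=cv2.resize(t["img"][145:290,350:430],(260,471)); j=np.vstack([j,np.zeros((29,260,3),np.uint8)])
cv2.imwrite("pics/fin.png",np.hstack([i,j])[:,:,::-1])
E
```

```text
time_s: 16.33
tool_pos: [506.6, -108.4, 25.9]
ee_rot: [0.997, -0.073, -0.0, 0.0]
contact_force: [-0.0, 0.4, -0.8]
opening: 51.8
grasp_force: 15.0
time_s: 17.17
tool_pos: [507.1, -108.5, 179.1]
ee_rot: [0.997, -0.073, 0.001, 0.0]
contact_force: [0.1, -0.2, 0.5]
opening: 87.0
grasp_force: 0.0
time_s: 17.67
tool_pos: [417.1, -108.3, 205.5]
ee_rot: [0.997, -0.073, -0.0, -0.0]
contact_force: [0.4, -0.8, 0.1]
opening: 93.8
grasp_force: 0.0
```

View pics/fin.png

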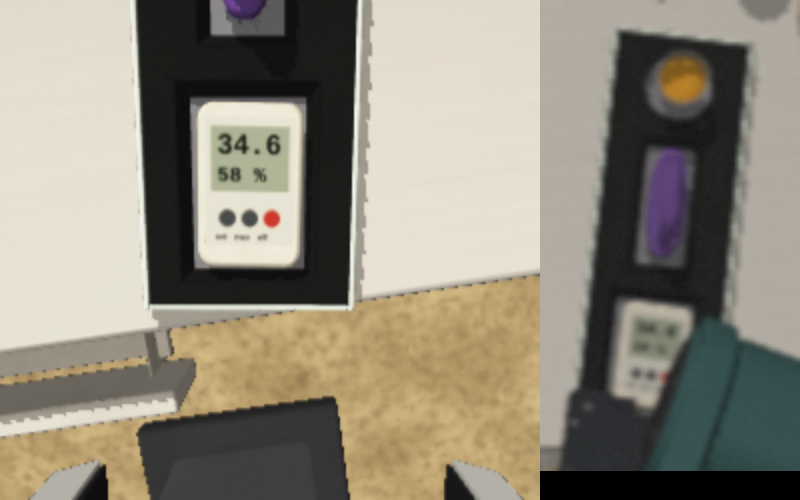

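The meter lies flat with floor showing all round it. The brush is in its slot and the cup is still standing in its hole.

```bash
python3 -c "
from plant import arm
print(arm.sign_off())"
```

```text
the job is handed in; nothing more can be done
None
```

The job is handed in at about 18 s of the 58 s allowed: the brush is bristles down in its slot, the meter is display up and flat in its cut-out, and the cup is still standing in its round hole.

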